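Start the UV lamp of a viewing cabinet

ROBOT

A 6-joint arm with a two-finger parallel gripper is mounted at the origin on the work surface. World frame = base frame: x ahead of the robot, y to its left, z up, the work surface at z = 0. Lengths are in m, angles in rad, forces in N, time in s.
With the tool pointing down it reaches from about 0.35 to 0.875 m from the base axis. Payload 4.2 kg.
Tool frame: the origin (TCP) lies midway between the tips of the shut fingers; the grasp point (between the pads) lies 19 mm behind it (manip.pinch_z is the distance from the TCP to the grasp point, in m); z points along the fingers, y is the direction in which the jaws open and shut (so a half turn about z gives the same grasp; the last joint's range is limited). The gripper opens to 85 mm and grips with 20 to 120 N. Pads are 22 mm wide; open, the fingers measure 114 mm over their backs; the gripper's body (76 mm by 85 mm) begins 54 mm behind the grasp point. The pads swing forward as they close: fully open they stand 13 mm farther back than shut.
Start: joints at [1.424, 0.385, 0.008, 0, -1.194, -0.259], TCP at [0.247, 0.574, 0.231] pointing down, gripper open.
Joint ranges: [-3.14, 3.14], [-1.21, 2.06], [-1.07, 1.41], [-3.16, 2.05], [-2.99, -0.16], [-3.1, 3.1]. Speed limits (rad/s): [2.79, 2.79, 3.14, 3.14, 3.14, 3.14].

INTERFACE

Orientations are given as a 3x3 rotation matrix whose columns are the frame's x, y, z axes.
In Python, from rig import telemetry, cams, order, manip gives the robot as it stands.
- The arm moves only by the tool arm_command, never from a script. Its argument "rows" is a list of rows, each a list of 6 numbers: the shift along the tool's x, y, z in m, then the turn, a rotation vector about the tool's x, y, z in degrees. A call has 1 to 10 rows; each row shifts and turns the commanded pose from where the row before left it, along the tool's axes as they then stand; what a row does not reach is not made up. A row lasts 1/8 s, in which the tool goes at most 62.5 mm and 10.7 degrees, less where a joint would pass 70% of its speed; a pose out of reach is approached as far as the arm can. A call is refused whole if a number of a shift passes 0.0625 or a number of a turn 10.7, either way. A call with a gripper value outside its range is refused whole. "claw" is the finger opening in m, from 0 to 0.0854, set as the call begins (left out, the last holds). The fingers move at their own pace and stop on an object; "squeeze" is the grip in N (left out, the last holds). Time passes only in rows, so rows that do not move let the fingers close. It gives the time, the measured TCP pose, the force and the opening at its end, in the units of the state.
- telemetry.get_obs(): the state, without advancing time (a new reading comes with each control period).
- cams.camera(name): name is "scene" or "top" or "wrist"; returns a dict with "color" (480x640x3 uint8, red, green, blue), "camera_matrix" (3x3 intrinsics, pixels), "eye" and "rotation" of the camera in the world. Camera axes: x right, y up, looking along -z (the intrinsics and any distortion apply to the point x, -y, -z); pixel columns grow to the right and rows downward; lengths in m; the calibration is good to about 2 mm. A picture is of the moment at which its call begins. There is no depth.
- order.sign_off(): hands the job in, once; it reports no verdict.
The state is a dict: "t": time; "qpos": joint angles; "qvel": joint speeds; "joint_efforts": joint torques, N m; "ee_pos": TCP position; "tcp_rot": TCP orientation; "contact_force": force on the tool from outside, world axes, zero at the start; "torque": the same for the moment, N m; "grip_width": finger opening in m.
Only numpy, scipy, OpenCV 4.12 (cv2) and the standard library are available. Lean on these libraries where they do the work, as an engineer would, in place of code of your own. Each camera call takes 0.05 s, during which the arm holds its last target. There are 200 camera calls.

TASK

Start the UV viewing of the dish, pushing and pressing with the fingertips and picking nothing up: push the cabinet's open black tray fully home, then press the coloured half of the green (mains) rocker fully down, then the coloured half of the violet (UV lamp) rocker fully down. Leave the white rocker off, do not touch the dish in the tray, leave the other things on the bench where they stand, and finish clear of everything.

Things in the scene. Friction and masses are not known exactly. Their poses are not given: they have to be found in the camera images.
- cabinet: white and teal viewing cabinet, fixed, 240 mm wide, 250 deep; origin on the bench under the middle of its front face, x into the cabinet (away from the robot, turned up to 0.2 rad), z up. Front face 98 mm high; above it the top slopes back at 32 degrees to 200 mm, with a black visor 85 mm and more behind the face, up to 235 mm high. Stands left or right of the control box
- tray (a joint): how far the cabinet's sliding tray stands open, m: 0 = fully home (rigid stop), at most 0.12; it starts 0.06 to 0.11 open, slides along the cabinet's x with about 3 N of friction and stays where it is left
- tray_face (a point): centre of the outer (robot-side) face of the tray's upright black front plate, 60 mm above the bench (frame as the cabinet's). The plate is 200 mm wide, 14 mm thick, from 19 to 85 mm above the bench; the tray behind it has 20 mm walls. With the tray home this face stands 14 mm in front of the cabinet's front face.
- tray_dish: closed culture dish with a bluish lid, 90 mm across, 15 mm high, loose, lying in the tray 28 mm above the bench, partly under the cabinet; origin under its centre. It rides in with the tray.
- control_box: grey box, fixed, 120 (x) by 220 (y) by 70 mm high; origin on the bench under its centre, x away from the robot (turned up to 0.3 rad), z up. On top three rockers in a row along y, 60 mm apart, in any order, pivots above the box's middle line, 84 mm above the bench; black bezels 62 by 39 mm, 8 high. Each rocker's coloured half is on the far side (+x), the black half nearer the robot
- mains_rocker (a joint): green (mains) rocker: joint value 0 = off, 0.4 rad = fully on; it grows as the coloured half is pressed down, takes about 3 N at the press point and stays where it is left (friction, no spring, no snap)
- uv_rocker (a joint): violet (UV lamp) rocker: joint value 0 = off, 0.4 rad = fully on; it grows as the coloured half is pressed down, takes about 3 N at the press point and stays where it is left (friction, no spring, no snap)
- white_rocker (a joint): white (white light) rocker, to be left off: joint value 0 = off, 0.4 rad = fully on; it grows as the coloured half is pressed down, takes about 3 N at the press point and stays where it is left (friction, no spring, no snap)
- mains_press (a point): point on top of the green half (26 long, 28 wide, 8 mm thick) of the green-and-black rocker, on its centre line; x runs from black to green. Off (0 to 0.03): frame parallel to the control box, the half slopes up 0.4 rad outwards, the point lies 15 mm out from and 10.7 mm above the pivot. On: the half is level, its top 88 mm above the bench, the point 18 mm out from the pivot
- uv_press (a point): point on top of the violet half (26 long, 28 wide, 8 mm thick) of the violet-and-black rocker, on its centre line; x runs from black to violet. Off (0 to 0.03): frame parallel to the control box, the half slopes up 0.4 rad outwards, the point lies 15 mm out from and 10.7 mm above the pivot. On: the half is level, its top 88 mm above the bench, the point 18 mm out from the pivot
- white_press (a point): point on top of the white half (26 long, 28 wide, 8 mm thick) of the white-and-black rocker, on its centre line; x runs from black to white. Off (0 to 0.03): frame parallel to the control box, the half slopes up 0.4 rad outwards, the point lies 15 mm out from and 10.7 mm above the pivot. On: the half is level, its top 88 mm above the bench, the point 18 mm out from the pivot
- rinse_bottle: white bottle with a blue cap, 60 mm across, 165 mm tall, loose, standing between the cabinet and the control box; origin under its centre
- cream_tub: white tub with a green lid, 76 mm across, 70 mm tall, loose, standing at one side; origin under its centre
- dish_stack: stack of four culture dishes with pinkish lids in one piece, 90 mm across, 60 mm tall, loose, standing at one side; origin under its centre
- marker: white and green marker pen, 140 mm long and 15 mm thick, lying loose between cabinet and control box but nearer the robot, pointing about along x; origin at the middle of its underside

How it is judged:
On the way, in this order (a step that is already met when the one before it is completed fails the run):
1. the tray is fully home (value of joint tray below 0.005 m), for 0.1 s.
2. the green mains rocker is on (value of joint mains_rocker above 0.32 rad), for 0.1 s.
3. the violet UV rocker is on (value of joint uv_rocker above 0.32 rad), for 0.1 s.
At the end, for the whole second after the job is handed in: The tray is home to within 5 mm, the green and violet rockers are on (0.32 of 0.4 rad or more), the white rocker is off (under 0.1 rad), and the dish lies flat and at rest in the tray inside the cabinet (value of joint tray below 0.005 m and value of joint each of mains_rocker, uv_rocker above 0.32 rad and value of joint white_rocker below 0.1 rad and linear speed of tray_dish below 0.02 m/s and angle between tray_dish's own z axis and vertical below 0.1 rad and z of tray_dish in the frame of cabinet below 0.034 m and x of tray_dish in the frame of cabinet between 0.03 and 0.14 m); the robot touches nothing.
It fails at once if a rocker was pressed before the tray was home (value of joint tray above 0.01 m and value of joint any of mains_rocker, uv_rocker above 0.15 rad).
It fails at once if the violet rocker was pressed before the green one was on (value of joint uv_rocker above 0.15 rad and value of joint mains_rocker below 0.28 rad).
It fails at once if the white rocker was pressed (value of joint white_rocker above 0.15 rad).
It fails at once if the dish in the tray was touched, lifted or tipped (contact force between the fingers and tray_dish above 0.5 N or height (world z) of tray_dish above 0.045 m or angle between tray_dish's own z axis and vertical above 0.3 rad).
It fails at once if the bottle, tub, dish stack or marker was shoved, lifted or knocked over (distance of any of rinse_bottle, cream_tub, dish_stack, marker from where it was at the start of the episode above 0.03 m or angle between any of rinse_bottle, cream_tub, dish_stack's own z axis and vertical above 0.3 rad).
It also fails if it takes over 54 s, if anything falls off the work surface, if the arm or the gripper's body presses on something with over 40 N, if the wrist force passes 120 N, or if a joint passes its speed limit or range.

## Working session

There is one attempt and no reset: what is moved stays moved. The work goes in short steps, Python scripts to look and compute and a tool call to move; the robot and the scene stay as the last step left them, time stands still between calls to the robot, and variables do not carry over. Pictures are saved under pics/ and viewed, about 8 in all and at most 12, crops included, and the job is handed in when it is done.

Besides the shell and the picture viewer there is one more tool, called after "Emit:" as name(argument=value, ...), one argument or row to a line, values as JSON. arm_command: Moves the arm, as the interface text tells. Its arguments: {"type":"object","properties":{"rows":{"type":"array"},"claw":{"type":"number"},"squeeze":{"type":"number"}},"required":["rows"]}

```bash
ls; mkdir -p pics; python3 - <<'E'
from rig import telemetry,cams
import cv2,pickle
o=telemetry.get_obs();print(o)
for n in("scene","top"):
    c=cams.camera(n);pickle.dump(c,open(n+".pkl","wb"));cv2.imwrite(f"pics/{n}0.png",c["color"][:,:,::-1]);print(n,c["camera_matrix"],c["eye"],c["rotation"],[k for k in c])
E
```

```text
pics
{'t': 0.0, 'qpos': array([ 1.42360486e+00,  3.85576757e-01,  6.66562488e-03, -5.02083765e-04,
       -1.19400536e+00, -2.58607147e-01]), 'qvel': array([-0.00115602, -0.00056854, -0.00037884, -0.00048907,  0.00054784,
       -0.00010618]), 'joint_efforts': array([ 8.75768146e-04, -3.92288840e+01,  1.88402832e+01,  4.18640703e+00,
       -4.67564343e-03,  1.03624987e-05]), 'ee_pos': array([0.24646992, 0.57373173, 0.23022451]), 'tcp_rot': array([[ 9.18714334e-01, -3.94921987e-01, -7.72752242e-04],
       [-3.94922732e-01, -9.18712098e-01, -2.02872369e-03],
       [ 9.12507564e-05,  2.16899496e-03, -9.99997644e-01]]), 'contact_force': array([-0.50490843,  0.38565569, -0.04235063]), 'torque': array([-0.00870189,  0.02249317, -0.04644922]), 'grip_width': 0.08567938953232165}
scene [[472.48629699   0.         323.17222286]
 [  0.         472.48629699 240.63713194]
 [  0.           0.           1.        ]] [ 1.26442143 -0.80457963  0.9367097 ] [[ 7.16648256e-01 -4.18272365e-01  5.58089156e-01]
 [ 6.97434763e-01  4.29987340e-01 -5.73319839e-01]
 [-1.67426762e-04  8.00099441e-01  5.99867365e-01]] ['color', 'camera_matrix', 'eye', 'rotation']
top [[496.87495579   0.         324.13143131]
 [  0.         496.87495579 242.49426163]
 [  0.           0.           1.        ]] [0.44088602 0.01751169 1.35454047] [[ 0.01853984  0.99895047 -0.04188362]
 [-0.99963065  0.01935245  0.01908018]
 [ 0.0198707   0.04151441  0.99894029]] ['color', 'camera_matrix', 'eye', 'rotation']
```

View pics/top0.png

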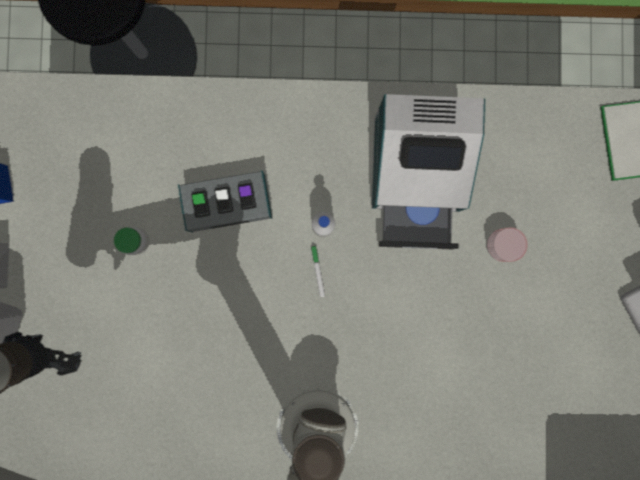

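View pics/scene0.png

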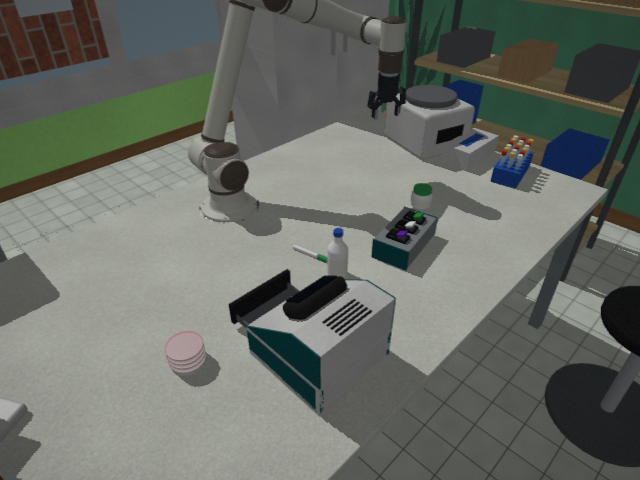

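```bash
cat > h.py <<'E'
import numpy as np,cv2
def cast(c,uv,z):
    K=c["camera_matrix"];uv=np.atleast_2d(uv).astype(float)
    d=np.c_[(uv[:,0]-K[0,2])/K[0,0],-(uv[:,1]-K[1,2])/K[1,1],-np.ones(len(uv))]@c["rotation"].T
    e=c["eye"];return e+d*((z-e[2])/d[:,2])[:,None]
def proj(c,P):
    p=(np.atleast_2d(P)-c["eye"])@c["rotation"];K=c["camera_matrix"]
    return np.c_[K[0,2]+K[0,0]*p[:,0]/-p[:,2],K[1,2]-K[1,1]*p[:,1]/-p[:,2]]
RNG={"green":((45,120,60),(75,255,255)),"violet":((125,120,60),(150,255,255)),"white":((0,0,170),(179,50,255))}
def blob(c,name,win):
    x0,y0,x1,y1=win
    m=cv2.inRange(cv2.cvtColor(c["color"],cv2.COLOR_RGB2HSV),*map(np.array,RNG[name]))
    w=np.zeros_like(m);w[y0:y1,x0:x1]=m[y0:y1,x0:x1]
    n,l,s,ce=cv2.connectedComponentsWithStats(w)
    if n<2:return None
    i=1+s[1:,4].argmax();return ce[i],s[i]
E
python3 - <<'E'
from h import *
import pickle
np.set_printoptions(precision=4,suppress=True)
t=pickle.load(open("top.pkl","rb"));s=pickle.load(open("scene.pkl","rb"))
P={}
for n in RNG:
    b=blob(t,n,(185,175,268,225));P[n]=cast(t,b[0],.093)[0];print(n,b,P[n])
    b=blob(s,n,(375,205,440,250));print("  scene",b and (b[0],cast(s,b[0],.093)[0]))
d=P["green"]-P["violet"];print("box yaw",np.arctan2(-d[0],d[1]),np.linalg.norm(d))
g=cv2.cvtColor(t["color"],cv2.COLOR_RGB2GRAY)
for u in range(372,466,6):
    col=g[225:258,u];r=np.where(col<45)[0]
    print(u,(r.min()+225,r.max()+225) if len(r) else None,end=" ")
print()
for uv in[(380,246),(458,248)]:print(cast(t,uv,.085),cast(t,uv,.019))
# cabinet front top edge ~, nadir, box corners
print(cast(t,[(181,187),(264,172),(271,217),(188,231)],.07))
print("bottle,marker,stack,tub",cast(t,[(323,222)],.165),cast(t,[(313,245),(323,296)],.01),cast(t,[(510,244)],.06),cast(t,[(127,240)],.07))
cv2.imwrite("pics/c1.png",cv2.resize(t["color"][85:260,170:480,::-1],None,fx=2.5,fy=2.5,interpolation=cv2.INTER_CUBIC))
E
```

```text
green (array([198.0569, 198.4146]), array([192, 193,  13,  12, 123], dtype=int32)) [0.5995 0.3155 0.093 ]
  scene (array([418.1364, 214.7727]), array([0.6015, 0.3136, 0.093 ]))
violet (array([244.7742, 190.5968]), array([239, 185,  13,  12, 124], dtype=int32)) [0.622  0.1978 0.093 ]
  scene (array([401.5965, 233.2807]), array([0.6244, 0.1947, 0.093 ]))
white (array([221.5795, 194.2159]), array([216, 190,  12,   9,  88], dtype=int32)) [0.6115 0.2563 0.093 ]
  scene (array([409.9565, 223.4348]), array([0.6115, 0.2554, 0.093 ]))
box yaw 0.18870739774446027 0.11982220596643793
372 None 378 None 384 (np.int64(242), np.int64(245)) 390 (np.int64(242), np.int64(245)) 396 (np.int64(242), np.int64(245)) 402 (np.int64(242), np.int64(245)) 408 (np.int64(242), np.int64(244)) 414 (np.int64(242), np.int64(245)) 420 (np.int64(243), np.int64(245)) 426 (np.int64(243), np.int64(245)) 432 (np.int64(243), np.int64(246)) 438 (np.int64(243), np.int64(246)) 444 (np.int64(243), np.int64(247)) 450 (np.int64(244), np.int64(247)) 456 (np.int64(245), np.int64(246)) 462 None 
[[ 0.4879 -0.1501  0.085 ]] [[ 0.4903 -0.1588  0.019 ]]
[[ 0.4866 -0.3511  0.085 ]] [[ 0.489  -0.3703  0.019 ]]
[[0.6311 0.3657 0.07  ]
 [0.6749 0.1525 0.07  ]
 [0.5581 0.1317 0.07  ]
 [0.5176 0.3443 0.07  ]]
bottle,marker,stack,tub [[ 0.5399 -0.0016  0.165 ]] [[ 0.4899  0.0218  0.01  ]
 [ 0.3528 -0.0078  0.01  ]] [[ 0.5007 -0.4956  0.06  ]] [[0.4913 0.4994 0.07  ]]
```

View pics/c1.png

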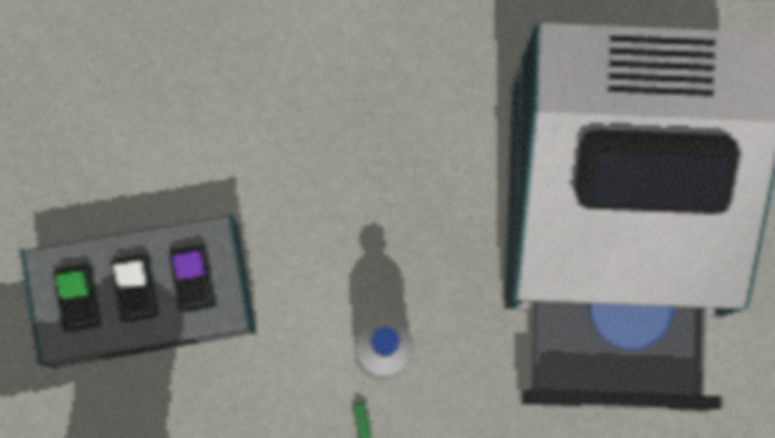

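Emit:
arm_command(
  claw=0,
  rows=[
    [0,0,0,0,0,-7.7],
    [0,0,0,0,0,-7.8],
    [0,0,0,0,0,-7.8],
    [0.05,0,0,0,0,0],
    [0.05,0,0,0,0,0],
    [0.05,0,0,0,0,0],
    [0,0.055,0,0,0,0],
    [0,0.055,0,0,0,0],
    [0,0.055,0,0,0,0],
    [0,0.055,0,0,0,0],
  ],
)

```text
t: 1.35
ee_pos: [0.3966, 0.3523, 0.2307]
tcp_rot: [[1.0, 0.001, -0.001], [0.001, -1.0, -0.001], [-0.001, 0.001, -1.0]]
contact_force: [0.5, -0.2, -0.1]
grip_width: -0.0002
```

Emit:
arm_command(
  rows=[
    [0,0.055,0,0,0,0],
    [0,0.055,0,0,0,0],
    [0,0.055,0,0,0,0],
    [0,0.055,0,0,0,0],
    [0,0.055,0,0,0,0],
    [0,0.055,0,0,0,0],
    [0,0.055,0,0,0,0],
    [0,0.055,0,0,0,0],
    [0,0.055,0,0,0,0],
    [0,0.055,0,0,0,0],
  ],
)

```text
t: 2.6
ee_pos: [0.3969, -0.1974, 0.2313]
tcp_rot: [[1.0, 0.001, 0.0], [0.001, -1.0, 0.0], [0.0, -0.0, -1.0]]
contact_force: [1.6, 0.0, 0.5]
grip_width: 0.0003
```

Emit:
arm_command(
  rows=[
    [0,0.05,0,0,0,0],
    [0,0,0,0,8,0],
    [0,0,0,0,8,0],
    [0,0,0,0,9,0],
    [0,0,0,0,0,0],
  ],
)

```text
t: 3.22
ee_pos: [0.3951, -0.2455, 0.2307]
tcp_rot: [[0.907, -0.001, 0.422], [-0.002, -1.0, 0.001], [0.422, -0.001, -0.907]]
contact_force: [0.2, -0.2, 0.3]
grip_width: 0.0003
```

Emit:
arm_command(
  rows=[
    [-0.0185,0,0.0397,0,0,0],
    [-0.0185,0,0.0397,0,0,0],
    [-0.0185,0,0.0397,0,0,0],
    [-0.0185,0,0.0397,0,0,0],
    [0,0,0,0,0,0],
    [0.0363,0,0.0169,0,0,0],
    [0,0,0,0,0,0],
  ],
)

```text
t: 4.1
ee_pos: [0.4414, -0.2461, 0.0585]
tcp_rot: [[0.905, 0.005, 0.426], [0.005, -1.0, -0.0], [0.426, 0.003, -0.905]]
contact_force: [1.1, 0.9, -0.3]
grip_width: -0.0002
```

```bash
python3 - <<'E'
from h import *
import pickle
from rig import cams
t=pickle.load(open("top.pkl","rb"))
print(cast(t,[(384,205.8),(468,208.2)],.098))
s=cams.camera("scene")
cv2.imwrite("pics/s2.png",cv2.resize(s["color"][150:400,170:490,::-1],None,fx=2.4,fy=2.4,interpolation=cv2.INTER_CUBIC))
E
```

```text
[[ 0.58999181 -0.15715117  0.098     ]
 [ 0.58832203 -0.37225021  0.098     ]]
```

View pics/s2.png

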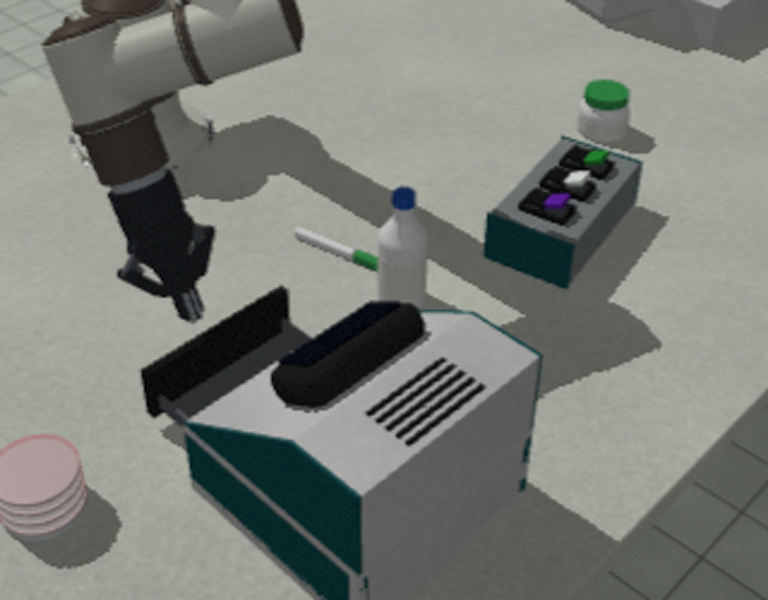

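Emit:
arm_command(
  rows=[
    [0.009,0,0.0042,0,0,0],
    [0.009,0,0.0042,0,0,0],
    [0.009,0,0.0042,0,0,0],
    [0.009,0,0.0042,0,0,0],
    [0.009,0,0.0042,0,0,0],
    [0.009,0,0.0042,0,0,0],
    [0.009,0,0.0042,0,0,0],
  ],
)

```text
t: 5.03
ee_pos: [0.5071, -0.2457, 0.0558]
tcp_rot: [[0.907, 0.001, 0.422], [0.0, -1.0, 0.0], [0.422, -0.0, -0.907]]
contact_force: [-2.0, -1.8, -0.6]
grip_width: -0.0
```

Emit:
arm_command(
  rows=[
    [0.009,0,0.0042,0,0,0],
    [0.009,0,0.0042,0,0,0],
    [0.009,0,0.0042,0,0,0],
    [0.0045,0,0.0021,0,0,0],
    [0.0045,0,0.0021,0,0,0],
  ],
)

```text
t: 5.65
ee_pos: [0.5469, -0.2454, 0.0559]
tcp_rot: [[0.907, 0.001, 0.422], [0.001, -1.0, 0.001], [0.422, -0.0, -0.907]]
contact_force: [-3.4, -2.6, -0.8]
grip_width: -0.0002
```

Emit:
arm_command(
  rows=[
    [0.0045,0,0.0021,0,0,0],
    [0.0045,0,0.0021,0,0,0],
    [0.0027,0,0.0013,0,0,0],
    [0,0,0,0,0,0],
  ],
)

```text
t: 6.15
ee_pos: [0.5603, -0.2454, 0.0562]
tcp_rot: [[0.906, 0.001, 0.423], [0.001, -1.0, 0.0], [0.423, 0.0, -0.906]]
contact_force: [-0.7, -1.2, -0.6]
grip_width: -0.0
```

Emit:
arm_command(
  rows=[
    [0.0027,0,0.0013,0,0,0],
    [0.0027,0,0.0013,0,0,0],
    [0,0,0,0,0,0],
  ],
)

```text
t: 6.52
ee_pos: [0.5662, -0.2455, 0.0562]
tcp_rot: [[0.906, 0.001, 0.423], [0.001, -1.0, 0.0], [0.423, 0.0, -0.906]]
contact_force: [-1.3, -0.5, 0.2]
grip_width: 0.0001
```

Emit:
arm_command(
  rows=[
    [0.0027,0,0.0013,0,0,0],
    [0,0,0,0,0,0],
  ],
)

```text
t: 6.78
ee_pos: [0.5691, -0.2455, 0.0562]
tcp_rot: [[0.906, 0.001, 0.423], [0.001, -1.0, 0.0], [0.423, 0.0, -0.906]]
contact_force: [-0.9, -0.6, 1.3]
grip_width: 0.0
```

Emit:
arm_command(
  rows=[
    [0.0027,0,0.0013,0,0,0],
    [0.0018,0,0.0008,0,0,0],
  ],
)

```text
t: 7.02
ee_pos: [0.5699, -0.2452, 0.0551]
tcp_rot: [[0.909, 0.0, 0.416], [-0.001, -1.0, 0.002], [0.416, -0.002, -0.909]]
contact_force: [-15.2, -2.1, 10.8]
grip_width: 0.0003
```

```bash
python3 - <<'E'
from h import *
from rig import cams,telemetry
print(telemetry.get_obs()["contact_force"])
s=cams.camera("scene")["color"];t=cams.camera("top")["color"]
a=cv2.resize(s[240:350,210:340],None,fx=3,fy=3,interpolation=cv2.INTER_CUBIC);b=cv2.resize(t[150:260,360:490],None,fx=3,fy=3,interpolation=cv2.INTER_CUBIC)
cv2.imwrite("pics/p3.png",np.hstack([a,b])[:,:,::-1])
E
```

```text
[-15.15589719  -2.06397934  10.77531784]
```

View pics/p3.png

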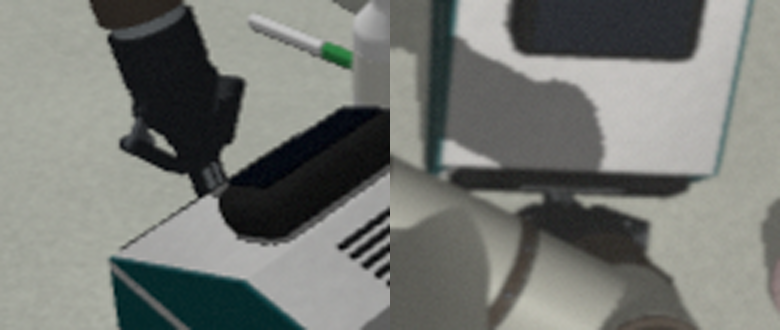

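Emit:
arm_command(
  rows=[
    [0,0,0,0,0,0],
    [-0.0227,0,-0.0105,0,0,0],
    [-0.034,0,-0.0158,0,0,0],
    [-0.034,0,-0.0158,0,0,0],
    [0.02,0,-0.043,0,0,0],
    [0.02,0,-0.043,0,0,0],
    [0.02,0,-0.043,0,0,0],
    [0.02,0,-0.043,0,0,0],
    [0,0,0,0,-8,0],
    [0,0,0,0,-8,0],
  ],
)

```text
t: 8.38
ee_pos: [0.4742, -0.2458, 0.248]
tcp_rot: [[0.987, 0.001, 0.158], [0.001, -1.0, -0.001], [0.158, 0.002, -0.987]]
contact_force: [0.6, -0.1, -1.7]
grip_width: 0.0
```

Emit:
arm_command(
  rows=[
    [0,0,0,0,-9,0],
    [0,-0.055,0,0,0,0],
    [0,-0.055,0,0,0,0],
    [0,-0.055,0,0,0,0],
    [0,-0.055,0,0,0,0],
    [0,-0.055,0,0,0,0],
    [0,-0.055,0,0,0,0],
    [0,-0.055,0,0,0,0],
    [0,-0.055,0,0,0,0],
    [0,0,0,0,0,0],
  ],
)

```text
t: 9.62
ee_pos: [0.4736, 0.1984, 0.2457]
tcp_rot: [[1.0, 0.006, 0.002], [0.006, -1.0, 0.002], [0.002, -0.002, -1.0]]
contact_force: [-0.4, -1.1, 0.7]
grip_width: -0.0
```

```bash
python3 - <<'E'
from h import *
from rig import cams,telemetry
print(telemetry.get_obs()["ee_pos"])
t=cams.camera("top");g=cv2.cvtColor(t["color"],cv2.COLOR_RGB2GRAY)
w=cams.camera("wrist")
a=cv2.resize(t["color"][150:260,360:490],None,fx=3,fy=3,interpolation=cv2.INTER_CUBIC)
cv2.imwrite("pics/p4.png",np.hstack([a,cv2.resize(w["color"],(400,330))])[:,:,::-1])
for P in([.5995,.3155,.093],[.6115,.256,.093],[.622,.1978,.093]):print(proj(w,P))
E
```

```text
[0.47362812 0.19838305 0.24566482]
[[172.61648961  78.71942513]]
[[245.81286901  62.47778791]]
[[319.11104357  47.97849959]]
```

View pics/p4.png

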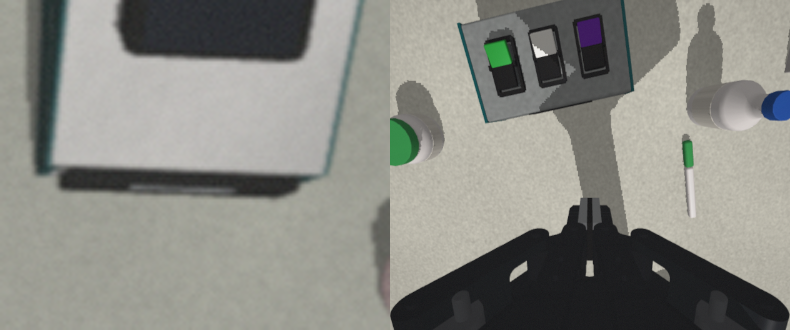

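Emit:
arm_command(
  rows=[
    [0,0,0,0,0,-5.4],
    [0,0,0,0,0,-5.4],
    [0,-0.04,0,0,0,0],
    [0,-0.04,0,0,0,0],
    [0,0,0,0,0,0],
    [0,0,0,0,0,0],
  ],
)

```text
t: 10.48
ee_pos: [0.4582, 0.2719, 0.2456]
tcp_rot: [[0.982, 0.187, 0.0], [0.187, -0.982, -0.0], [0.0, 0.0, -1.0]]
contact_force: [-0.0, 0.3, -0.1]
grip_width: 0.0
```

```bash
cat > w.py <<'E'
from h import *
from rig import cams,telemetry
np.set_printoptions(precision=4,suppress=True)
w=cams.camera("wrist");o=telemetry.get_obs();R=o["tcp_rot"]
print(o["ee_pos"],R[:,0],w["eye"])
for n in("green","violet"):
    b=blob(w,n,(0,0,640,250))
    if b:
        p=cast(w,b[0],.094)[0];q=p+.003*np.array([.982,.189,0]);print(n,b,p,"tool delta",R.T@(q-o["ee_pos"]))
E
python3 w.py
```

```text
[0.4582 0.2718 0.2456] [0.9824 0.1868 0.0001] [0.5234 0.2845 0.3898]
green (array([ 81.1857, 144.4932]), array([  41,  107,   82,   75, 4702], dtype=int32)) [0.4953 0.483  0.094 ] tool delta [ 0.0789 -0.2006  0.1516]
violet (array([450.8322,  49.1128]), array([ 430,   31,   43,   38, 1383], dtype=int32)) [0.6223 0.1986 0.094 ] tool delta [0.1505 0.1025 0.1516]
```

Emit:
arm_command(
  rows=[
    [0.05,-0.006,0,0,0,0],
    [0.05,-0.005,0,0,0,0],
    [0.05,-0.005,0,0,0,0],
    [0,0,0.05,0,0,0],
    [0,0,0.05,0,0,0],
    [0,0,0.02,0,0,0],
    [0,0,0,0,0,0],
    [0,0,0,0,0,0],
  ],
)

```text
t: 11.52
ee_pos: [0.6034, 0.3167, 0.1272]
tcp_rot: [[0.982, 0.188, 0.002], [0.188, -0.982, 0.001], [0.003, -0.001, -1.0]]
contact_force: [-0.6, -0.1, -0.5]
grip_width: -0.0005
```

```bash
python3 - <<'E'
from h import *
from rig import cams,telemetry
s=cams.camera("scene")["color"];w=cams.camera("wrist")["color"]
a=cv2.resize(s[190:270,360:450],(405,360),interpolation=cv2.INTER_CUBIC)
cv2.imwrite("pics/p5.png",np.hstack([a,cv2.resize(w,(395,360))])[:,:,::-1])
E
```

```text
(no output)
```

View pics/p5.png

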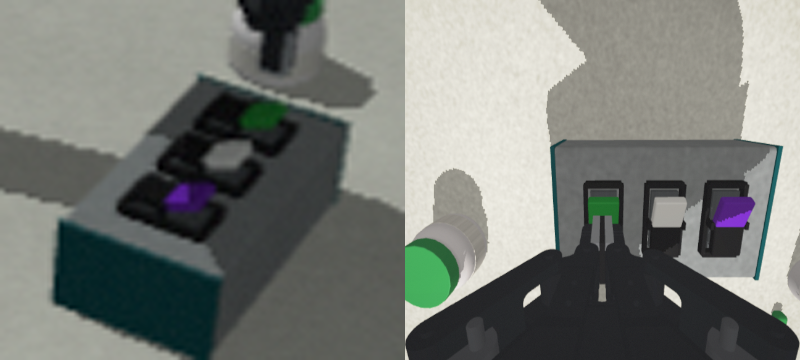

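Emit:
arm_command(
  rows=[
    [0,0,0.012,0,0,0],
    [0,0,0.006,0,0,0],
    [0,0,0.005,0,0,0],
    [0,0,0.005,0,0,0],
    [0,0,0.005,0,0,0],
    [0,0,0.003,0,0,0],
  ],
)

```text
t: 12.38
ee_pos: [0.6034, 0.3175, 0.0902]
tcp_rot: [[0.982, 0.189, 0.003], [0.189, -0.982, 0.001], [0.003, -0.001, -1.0]]
contact_force: [1.7, 0.5, 2.8]
grip_width: 0.0002
```

Emit:
arm_command(
  rows=[
    [0,0,0.002,0,0,0],
    [0,0,0.001,0,0,0],
    [0,0,0,0,0,0],
  ],
)

```text
t: 12.75
ee_pos: [0.6032, 0.3175, 0.0881]
tcp_rot: [[0.982, 0.189, 0.003], [0.189, -0.982, 0.001], [0.003, -0.001, -1.0]]
contact_force: [1.2, 0.2, 6.6]
grip_width: -0.0003
```

Emit:
arm_command(
  rows=[
    [0,0,0.0015,0,0,0],
    [0,0,0,0,0,0],
    [0,0,0,0,0,0],
  ],
)

```text
t: 13.12
ee_pos: [0.6033, 0.3175, 0.0881]
tcp_rot: [[0.982, 0.189, 0.003], [0.189, -0.982, 0.001], [0.004, -0.001, -1.0]]
contact_force: [-1.6, -0.1, 12.4]
grip_width: 0.0001
```

Emit:
arm_command(
  rows=[
    [0,0,-0.03,0,0,0],
    [0,0,-0.035,0,0,0],
    [0,0.04,0,0,0,0],
    [0,0.04,0,0,0,0],
    [0,0.04,0,0,0,0],
    [0,0,0.025,0,0,0],
    [0,0,0,0,0,0],
    [0,0,0,0,0,0],
  ],
)

```text
t: 14.12
ee_pos: [0.6247, 0.1994, 0.1251]
tcp_rot: [[0.982, 0.189, -0.001], [0.189, -0.982, -0.0], [-0.001, 0.0, -1.0]]
contact_force: [0.0, 1.4, -1.3]
grip_width: -0.0003
```

```bash
python3 - <<'E'
from h import *
from rig import cams,telemetry
s=cams.camera("scene")["color"];w=cams.camera("wrist")["color"]
a=cv2.resize(s[190:270,360:450],(405,360),interpolation=cv2.INTER_CUBIC)
cv2.imwrite("pics/p6.png",np.hstack([a,cv2.resize(w,(395,360))])[:,:,::-1])
E
```

```text
(no output)
```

View pics/p6.png

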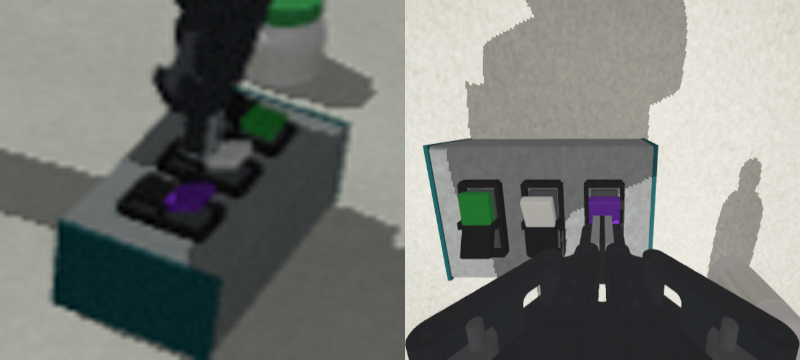

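Green is now level and white is still raised. The tips are centred over violet, so I can press it.

Emit:
arm_command(
  rows=[
    [0,0,0.01,0,0,0],
    [0,0,0.006,0,0,0],
    [0,0,0.005,0,0,0],
    [0,0,0.005,0,0,0],
    [0,0,0.005,0,0,0],
    [0,0,0.004,0,0,0],
    [0,0,0.002,0,0,0],
    [0,0,0.0015,0,0,0],
    [0,0,0,0,0,0],
    [0,0,0,0,0,0],
  ],
)

```text
t: 15.48
ee_pos: [0.6259, 0.1995, 0.0881]
tcp_rot: [[0.982, 0.189, 0.003], [0.189, -0.982, 0.001], [0.003, -0.0, -1.0]]
contact_force: [1.8, -0.1, 7.0]
grip_width: -0.0
```

Emit:
arm_command(
  rows=[
    [0,0,0.0015,0,0,0],
    [0,0,0,0,0,0],
    [0,0,-0.03,0,0,0],
    [0,0,-0.06,0,0,0],
    [0,0,-0.06,0,0,0],
    [-0.06,0,0,0,0,0],
    [-0.06,0,0,0,0,0],
    [-0.06,0,0,0,0,0],
    [0,0,0,0,0,0],
  ],
)

```text
t: 16.6
ee_pos: [0.4429, 0.1629, 0.234]
tcp_rot: [[0.982, 0.189, -0.005], [0.189, -0.982, -0.002], [-0.005, 0.001, -1.0]]
contact_force: [0.6, 1.1, 0.7]
grip_width: 0.0001
```

```bash
python3 - <<'E'
from h import *
from rig import cams,telemetry
s=cams.camera("scene")["color"];w=cams.camera("wrist")["color"]
print(telemetry.get_obs()["contact_force"])
a=cv2.resize(s[140:380,150:450],(450,360),interpolation=cv2.INTER_CUBIC)
b=cv2.resize(s[200:260,370:440],(350,360),interpolation=cv2.INTER_CUBIC)
cv2.imwrite("pics/p7.png",np.hstack([a,b])[:,:,::-1])
E
```

```text
[ 0.02713689  0.67339003 -0.3032865 ]
```

View pics/p7.png

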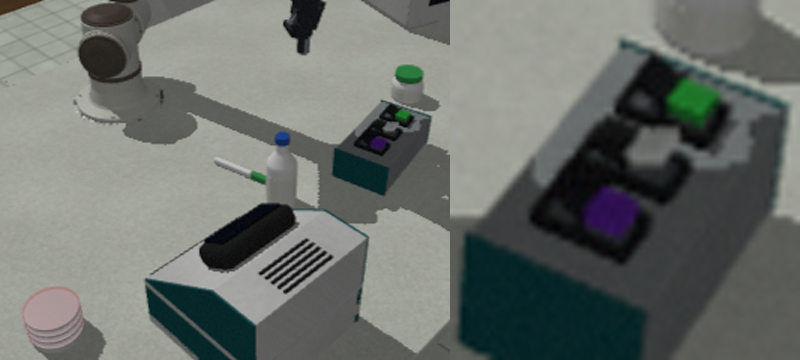

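Green and violet are level and white is still raised. The tray is in, the loose things are where they stood, and the arm is clear.

```bash
python3 -c "
from rig import order;print(order.sign_off())"
```

```text
the job is handed in; nothing more can be done
None
```

I pushed the tray home, pressed the green (mains) rocker and then the violet (UV) rocker, and handed the job in at about 16.7 s of the 54 s allowed. The sign-off reports no verdict.

- **Tray:** I pushed with the shut, tilted fingers until the tray stopped, with the force rising to about 15 N along the push. Afterwards, the top view showed the tray's front plate close against the cabinet.
- **Rockers:** Both presses stopped at 88.1 mm, which matches the 88 mm given for fully on. The force reached about 12 N on green. On violet I read 7 N, then pressed a further 1.5 mm without another reading.
- **Last picture:** Green and violet lie level, white is still raised, and the bottle, marker and dish stack look unmoved by eye. The tub is also in place. The arm stood clear with contact force under 1 N.
- **Not checked directly:** With the tray shut the dish is out of sight, so I could not confirm how it lies. The tray went in smoothly at about 0.08 m/s, and the fingers only met the front plate.

No check failed or disagreed.

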